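# Cure the lacquered spools in the flip-lid curing box

### The job

Press the red thumb latch of the white curing box so that its amber lid pops fully open, take every finished yellow spool out and leave it in the aluminium bowl, and put every blue spool from the cork mat inside the box. Then snap the lid shut until it latches, and only after that turn the black knob clockwise until it clicks past its detent to on. Leave everything else on the table where it is.

Things in the scene. Friction and masses are not known exactly. Their poses are not given: they have to be found in the camera images.
- case_floor (a point): centre of the inner floor of the white curing box (fixed), 6 mm above the table; x points from the front (robot side) to the lid hinge at the back, y left, z up. Inside 108 mm (x) by 188 mm (y), 44 mm deep; walls 6 mm thick, rim 50 mm above the table
- case: the same box, origin 6 mm below that point, same axes. Its grey control deck, 90 mm deep (x from -150 to -60 mm), 200 mm wide, 22 mm high, lies before the front wall, with the red thumb latch on its left and the black knob on its right
- lid (a joint): angle of the amber lid, hinged on the back wall: 0 shut, 1.85 fully open (leaning back). Freed by the latch it pops up by itself; a weak spring holds it open (under 1.5 N at its front edge). To shut it, push it over and press its front edge down (about 10 N) until the latch hook snaps over it; below 0.03 when latched
- lid_hinge (a point): point on the lid's hinge axis, 60 mm behind the box centre and 50 mm above the table; axes as the box when shut, turning with the lid
- lid_edge (a point): point on the outer (upper) face of the lid, 114 mm from the hinge axis and 6 mm off the lid's underside, in the middle of its width. The lid is 120 mm (hinge to front edge) by 200 mm by 6 mm, with a white tongue 7 mm past the front edge under the latch hook, 38 mm left of the middle
- latch (a joint): angle of the red thumb latch: 0 at rest, 0.28 fully pressed; it frees the lid at about 0.16. It springs back
- latch_pad (a point): top of the red thumb pad (40 mm by 26 mm), 42 mm above the table, 36 mm in front of its pivot. Press straight down some 8 mm (10 mm is the stop), about 5 N; the red hook behind it stands 73 mm above the table, just in front of the lid's edge
- knob (a joint): angle of the black knob: 0 to 0.2 off at the start, grows clockwise seen from above; a sprung detent is felt from about 0.3, its crest is at 0.6, it has clicked past at about 0.9 and the end stop is at 1.3. About 0.1 N m
- knob_grip (a point): middle of the knob's grip bar, on the turning axis, 47 mm above the table. The bar is 42 mm long (its own x axis, the end with the white line), 13 mm wide (y), 24 mm high, on a round skirt 40 mm across whose top is 35 mm above the table. A red dot on the deck marks off, a green dot on
- mat: square cork mat, 175 x 175 mm, 4 mm thick, fixed; the blue spools start on it. Origin at the centre of its underside
- bowl_in (a point): centre of the inner floor of the aluminium bowl, 4 mm above the table; the bowl stays put, is 26 mm high, with inner diameter about 118 mm at the floor and 140 mm at the rim
- yellow1_center (a point): centre of a yellow spool cured earlier; starts in the curing box. Same shape and mass as the blue ones; one or two are there
- yellow2_center (a point): centre of a yellow spool cured earlier; starts in the curing box. Same shape and mass as the blue ones; one or two are there
- blue1_center (a point): centre of a blue, freshly lacquered spool with square flanges, 30 x 30 mm and 24 mm high (z its upright axis), about 30 g; absent in some starts (three or four are there)
- blue2_center (a point): centre of a blue, freshly lacquered spool with square flanges, 30 x 30 mm and 24 mm high (z its upright axis), about 30 g; absent in some starts (three or four are there)
- blue3_center (a point): centre of a blue, freshly lacquered spool with square flanges, 30 x 30 mm and 24 mm high (z its upright axis), about 30 g; absent in some starts (three or four are there)
- blue4_center (a point): centre of a blue, freshly lacquered spool with square flanges, 30 x 30 mm and 24 mm high (z its upright axis), about 30 g; absent in some starts (three or four are there)
- hoop: bystander: cream plastic embroidery hoop lying flat, 140 mm across, 10 mm high
- tower: bystander: three-tier wooden bobbin tower, 68 mm across the foot, 110 mm high
- dish: bystander: white ceramic dish, 80 mm across, 14 mm high, holding the thimble
- thimble: bystander: brass thimble, 20 mm across, 24 mm high, on the dish
- beadbox: bystander: clear plastic bead box with compartments, 100 x 160 mm, 30 mm high
- jar: bystander: small amber lacquer jar, 44 mm across, 60 mm high
- brush: bystander: lacquer brush lying flat, 150 mm long
Mind the look-alikes: they are no part of the job. What is shaped like the part that bears blue4_center but pink is not meant. Leave any pink look-alike of the part that bears blue3_center alone.

How it is judged:
By the outcome, as a careful person would: the job done as asked, in the order asked, and still so for the second after the job is handed in, with the robot touching nothing.
Of yellow1, yellow2 only 1 to 2 are there at a start; the rules pass over those that are not, and their reading is None.
Of blue1, blue2, blue3, blue4 only 3 to 4 are there at a start; the rules pass over those that are not, and their reading is None.
At some moment in a run one of blue1, blue2, blue3, blue4 may be knocked a few centimetres aside while the robot is not near it.
Once in a run the grip may slacken for a moment while it holds something.
It also fails if it takes over 210 s, if anything falls off the work surface, if the arm or the gripper's body presses on something with over 40 N, if the wrist force passes 120 N, or if a joint passes its speed limit or range.

### The arm

A 6-joint arm with a two-finger parallel gripper is mounted at the origin on the work surface. World frame = base frame: x ahead of the robot, y to its left, z up, the work surface at z = 0. Lengths are in m, angles in degrees, forces in N, time in s.
With the tool pointing down it reaches from about 0.325 to 0.775 m from the base axis. Payload 5.5 kg.
Tool frame: the origin (TCP) lies at the centre of the arm's flange, where the gripper is bolted on; the fingertips stand 182 mm ahead of it and the grasp point (between the pads) lies 163 mm ahead of it; z points along the fingers, y is the line along which they close (so a half turn about z gives the same grasp; the last joint's range is limited). The gripper opens to 88 mm and grips with 3 to 60 N. Pads are 20 mm wide; open, the fingers measure 115 mm over their backs; the gripper's body (75 mm by 178 mm) begins 61 mm behind the grasp point.
Start: joints at [65.449, 5.22, 70.514, -0, 104.267, -3.249], TCP at [0.218, 0.559, 0.405] pointing down, gripper open.
Joint ranges: [-164.24, 164.24], [-49.07, 125.15], [9.68, 141.18], [-86.29, 266.29], [3.28, 154.24], [-151.56, 151.56]. Speed limits (degrees/s): [147.25, 147.25, 172.46, 180, 180, 180].

### API

Orientations are given as [roll, pitch, yaw] about the fixed x, y, z axes, in that order (R = Rz(yaw) Ry(pitch) Rx(roll)).
In Python, from station import r gives the robot as it stands. The module is installed in compiled form; this text tells all that it offers. Calls block until the motion is done:
- r.reach(position, orientation): joint-space move of the TCP to a pose.
- r.servo_line(position, rotation=None, speed=0.15): straight line of the TCP; rotation=None keeps the orientation; speed is the mean speed in m/s.
- r.move_joints(angles): joint-space move.
- r.let_go() and r.grab(squeeze=None): open the fingers fully, or close them until they stop; squeeze is the grip in N (None keeps the last).
- r.wait(seconds).
- r.inverse_kinematics(position, orientation): joint angles nearest the present ones, or None.
- r.sense(): the state.
- r.snapshot(name): name is "scene" or "top"; returns a dict with "frame" (420x560x3 uint8, red, green, blue), "fx", "fy", "cx", "cy" (pixels), "dist_coeffs" ([k1, k2, p1, p2, k3] as OpenCV has them; the pictures are not rectified), "R" (3x3) and "t" (3): a world point X has camera coordinates R X + t. Camera axes: x right, y down, z forward; pixel columns grow to the right and rows downward; lengths in m; the calibration is good to about 2 mm. A picture is of the moment at which its call begins. There is no depth.
A pose or a line that the arm cannot do raises r.IKError and nothing moves.
- r.hand_in(): hands the job in; it is judged then, once.
The state is a dict: "clock": time; "joints": joint angles; "joint_vel": joint speeds; "joint_torque": joint torques, N m; "tcp_pos": TCP position; "orientation": TCP orientation; "contact_force": force on the tool from outside, world axes, zero at the start; "torque": the same for the moment, N m; "opening": finger opening in m; "gripper_force": force on a finger pad.
Only numpy, scipy, OpenCV 4.12 (cv2) and the standard library are available. Lean on these libraries where they do the work, as an engineer would, in place of code of your own. Each camera call takes 0.05 s, during which the arm holds its last target. There are 200 camera calls.

## Working session

There is one attempt and no reset: what is moved stays moved. The work goes in short steps, each a Python script; the robot and the scene stay as the last script left them, time stands still between calls to the robot, and variables do not carry over. Pictures are saved under pics/ and viewed, at most 14 in all, crops included, and the job is handed in when it is done.

```bash
mkdir -p pics; cat > h.py <<'E'
import numpy as np, cv2
from station import r
def snap(n, f=None, crop=None, s=1):
    d=r.snapshot(n); im=d["frame"][:,:,::-1]
    if f:
        if crop: x0,y0,x1,y1=crop; im=im[y0:y1,x0:x1]
        if s!=1: im=cv2.resize(im,None,fx=s,fy=s,interpolation=cv2.INTER_CUBIC)
        cv2.imwrite("pics/"+f,im)
    return d
def KD(d): return np.array([[d["fx"],0,d["cx"]],[0,d["fy"],d["cy"]],[0,0,1.]]),np.array(d["dist_coeffs"],float)
def px2w(d,uv,z):
    K,D=KD(d); uv=np.array(uv,float).reshape(-1,1,2)
    p=cv2.undistortPoints(uv,K,D).reshape(-1,2); R=np.array(d["R"]);t=np.array(d["t"])
    rays=np.c_[p,np.ones(len(p))]@R; c=-R.T@t
    return c+rays*((z-c[2])/rays[:,2])[:,None]
def w2px(d,X):
    K,D=KD(d); return cv2.projectPoints(np.array(X,float).reshape(-1,3),cv2.Rodrigues(np.array(d["R"]))[0],np.array(d["t"],float),K,D)[0].reshape(-1,2)
E
python3 - <<'E'
from h import *
for n in("scene","top"):
    d=snap(n,n+"0.png",None,1.42); print(n,d["fx"],d["cx"],d["cy"],-np.array(d["R"]).T@d["t"], np.array(d["R"]).round(2).tolist())
print(r.sense())
E
```

```text
scene 511.12898534616437 284.5169741257864 207.10177994912877 [1.14254074 0.78050762 0.86302709] [[-0.83, 0.56, 0.0], [0.36, 0.53, -0.77], [-0.43, -0.63, -0.64]]
top 412.33003958100403 285.02702738558423 203.52625290886652 [ 0.49176532 -0.02068155  1.22940687] [[0.0, -1.0, -0.0], [-1.0, -0.0, -0.09], [0.09, 0.0, -1.0]]
{'clock': 0.1, 'joints': array([ 6.54486404e+01,  5.25852824e+00,  7.05758486e+01,  4.02018741e-04,
        1.04267702e+02, -3.24788217e+00]), 'joint_vel': array([-0.0011264 , -0.06516915, -0.13510701, -0.00880213, -0.03253825,
       -0.07404548]), 'joint_torque': array([ 2.36482389e-03, -4.47857630e+01, -4.07569027e+01,  7.01788603e-02,
        2.84455076e-02, -9.86428313e-05]), 'tcp_pos': array([0.21799668, 0.55904613, 0.4036139 ]), 'orientation': array([-1.79898107e+02, -6.17253993e-03,  1.58696616e+02]), 'contact_force': array([0.61698235, 0.61189745, 0.14330121]), 'torque': array([-0.01156134, -0.02324614,  0.03873613]), 'gripper_force': 0.0, 'opening': 0.08755902827783296}
```

View pics/top0.png

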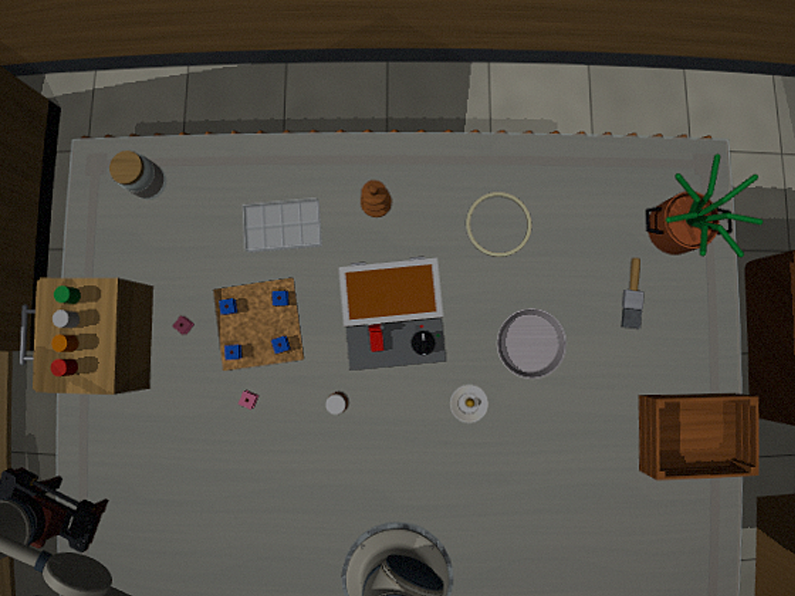

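View pics/scene0.png

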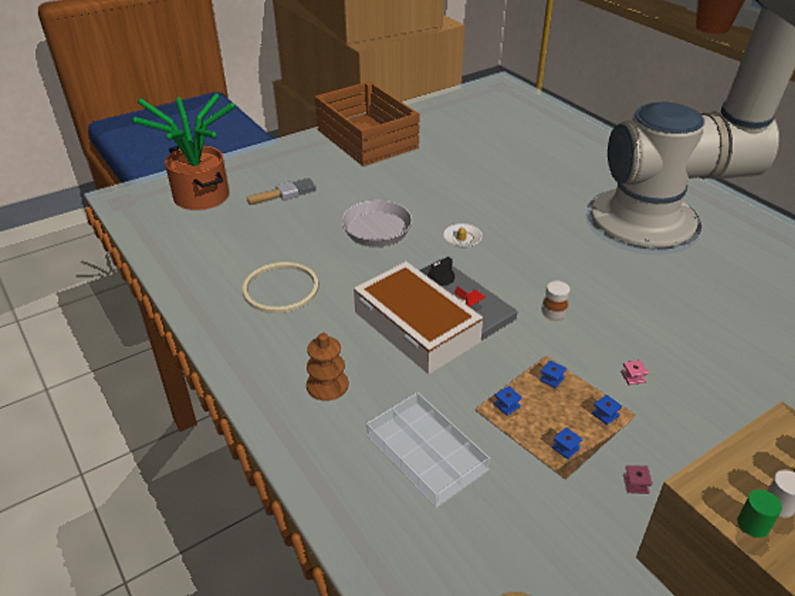

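The top view shows four blue spools on the mat at about (228,306), (280,298), (233,352) and (281,345). The pink look-alikes lie off the mat at (183,325) and (248,400) and are not meant. The box is at (390,292), the latch at (376,338), the knob at (424,343) and the bowl at (532,343). I'll take one enlarged crop to confirm.

```bash
python3 - <<'E'
from h import *
d=snap("top","topc.png",(140,175,340,275),4)
im=d["frame"]; hsv=cv2.cvtColor(im,cv2.COLOR_RGB2HSV)
def blobs(lo,hi,a=20):
    m=cv2.inRange(hsv,lo,hi); n,l,s,c=cv2.connectedComponentsWithStats(m)
    return [(c[i].round(1).tolist(),int(s[i,4]),cv2.minAreaRect(np.argwhere(l==i)[:,::-1].astype(np.float32))) for i in range(1,n) if s[i,4]>a]
for nm,lo,hi in(("blue",(105,120,40),(130,255,255)),("red",(0,180,120),(6,255,255)),("amber",(8,180,60),(20,255,255))):
    for b in blobs(lo,hi):
        if 140<b[0][0]<400 and 170<b[0][1]<300: print(nm,b,px2w(d,b[0],0.028)[0].round(4))
E
```

```text
blue ([197.0, 209.5], 104, ((197.0, 209.5), (9.0, 10.0), 90.0)) [0.5827 0.2423 0.028 ]
blue ([159.9, 215.4], 106, ((160.0500030517578, 215.34999084472656), (10.040916442871094, 11.313709259033203), 81.8698959350586)) [0.5649 0.3532 0.028 ]
blue ([197.2, 242.4], 105, ((197.30001831054688, 242.40003967285156), (9.803059577941895, 11.067971229553223), 71.56504821777344)) [0.4863 0.2399 0.028 ]
blue ([162.7, 247.4], 91, ((162.5, 247.5), (9.0, 9.0), 90.0)) [0.4708 0.3424 0.028 ]
red ([264.6, 239.9], 94, ((264.6534729003906, 240.03465270996094), (12.73647689819336, 7.4627790451049805), 84.2894058227539)) [0.4946 0.0426 0.028 ]
amber ([274.6, 205.2], 1981, ((274.58880615234375, 205.18202209472656), (32.80394744873047, 60.48820495605469), 84.5596694946289)) [0.5959 0.014  0.028 ]
```

View pics/topc.png

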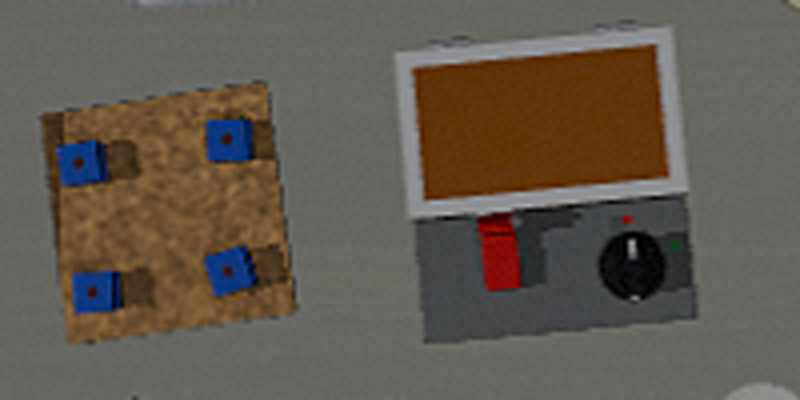

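The crop confirms the four dark-blue square spools on the cork mat. The lid's corners are at crop (396,54), (672,28), (688,190) and (410,218), the pad's centre at (502,265) and the knob at (632,266) with its white line pointing to the red dot. Next I'll fit the box pose and press the latch.

```bash
cat >> h.py <<'E'
def tip(x,y,z,yaw,line=True,speed=0.15):   # fingertip position, pointing down
    p=[x,y,z+.182]; o=[180,0,yaw]
    r.servo_line(p,o,speed) if line else r.reach(p,o)
def C2W(case,p):
    x,y,a=case; c,s=np.cos(a),np.sin(a); p=np.atleast_2d(p).astype(float)
    return np.c_[x+c*p[:,0]-s*p[:,1],y+s*p[:,0]+c*p[:,1],p[:,2]]
E
python3 - <<'E'
from h import *
from scipy.optimize import least_squares
import json
T=r.snapshot("top");S=r.snapshot("scene")
cp=lambda a:np.array(a,float)/4+[140,175]-.4
P=np.array([[60,100,56],[60,-100,56],[-60,-100,56],[-60,100,56],[-150,100,22],[-150,-100,22]])/1000
tp=cp([(396,54),(672,28),(688,190),(410,218),(425,342),(697,317)])
Ps=np.array([[60,-100,56],[-60,-100,56],[-60,100,56],[60,100,56]])/1000; sp=np.array([(355,290),(405,264),(481,318),(430,346)])/1.42-.15
f=lambda q:np.r_[(w2px(T,C2W(q,P))-tp).ravel(),(w2px(S,C2W(q,Ps))-sp).ravel()]
s=least_squares(f,[.6,.01,.09],loss="soft_l1",x_scale=[.01,.01,.1]); q=s.x;print(q,np.degrees(q[2]),f(q).round(1))
def inc(w): c,sn=np.cos(q[2]),np.sin(q[2]); d=w[:2]-q[:2]; return [c*d[0]+sn*d[1],-sn*d[0]+c*d[1]]
pad=px2w(T,cp([(502,263)]),.042)[0]; kn=px2w(T,cp([(632,266)]),.035)[0]
bowl=px2w(T,[np.array((532,342.5))/1.42],.026)[0]
k2=px2w(T,cp([(632,240)]),.059)[0]
print("pad",pad,inc(pad),"knob",kn,inc(kn),"bowl",bowl,k2)
json.dump(dict(case=q.tolist(),pad=pad.tolist(),knob=kn.tolist(),bowl=bowl.tolist()),open("m.json","w"))
E
```

```text
[0.59373161 0.01309272 0.10162588] 5.822733768820257 [-0.6 -0.2 -0.3 -0.6  0.   0.4 -0.4  0.4 -0.   0.4  0.3 -0.1 -1.5 -1.4
  0.2 -1.8  1.  -0.5 -1.   2.5]
pad [0.49331919 0.04042266 0.042     ] [np.float64(-0.09712168916122113), np.float64(0.03737587667938106)] knob [ 0.4914139  -0.05310497  0.035     ] [np.float64(-0.10850562228682453), np.float64(-0.055475912777037804)] bowl [ 0.4910538  -0.27884181  0.026     ] [ 0.50979208 -0.05244797  0.059     ]
```

```bash
python3 - <<'E'
from h import *; import json
m=json.load(open("m.json")); q=m["case"]; yaw=np.degrees(q[2])
r.grab(10)
x,y,_=C2W(q,[-.100,.038,0])[0]
tip(x,y,.15,yaw,False); print(r.sense()["joints"].round(1))
tip(x,y,.048,yaw)
for z in (.042,.038,.035,.033,.032):
    tip(x,y,z,yaw,speed=.02); s=r.sense(); print(z,s["tcp_pos"].round(4)-[0,0,.182],s["contact_force"].round(1))
tip(x,y,.15,yaw); r.let_go(); r.wait(.5)
tip(.45,.25,.25,yaw,False)
snap("top","top1.png",(210,120,350,225),5.5); snap("scene","scene1.png",(230,130,390,250),5)
print(r.sense()["clock"])
E
```

```text
[  0.9 -11.7  94.1   0.   97.5  84.9]
0.042 [0.4906 0.0407 0.0424] [0.8 0.7 0.6]
0.038 [0.4902 0.0407 0.0382] [-2.6 -0.8  5.4]
0.035 [0.4901 0.0407 0.0355] [-5.5 -1.   8. ]
0.033 [0.4901 0.0407 0.0348] [-9.6 -0.2 14.4]
0.032 [0.4901 0.0407 0.0346] [-11.9  -2.2  19.4]
9.9833
```

View pics/top1.png

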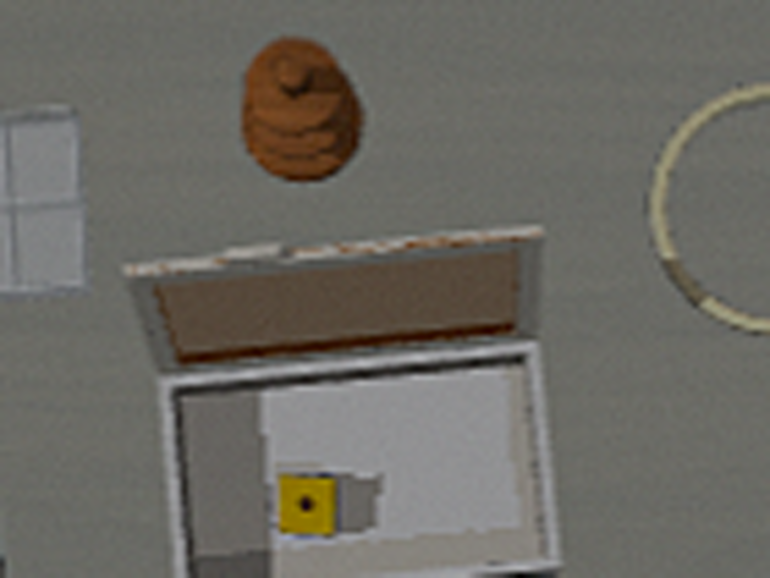

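View pics/scene1.png

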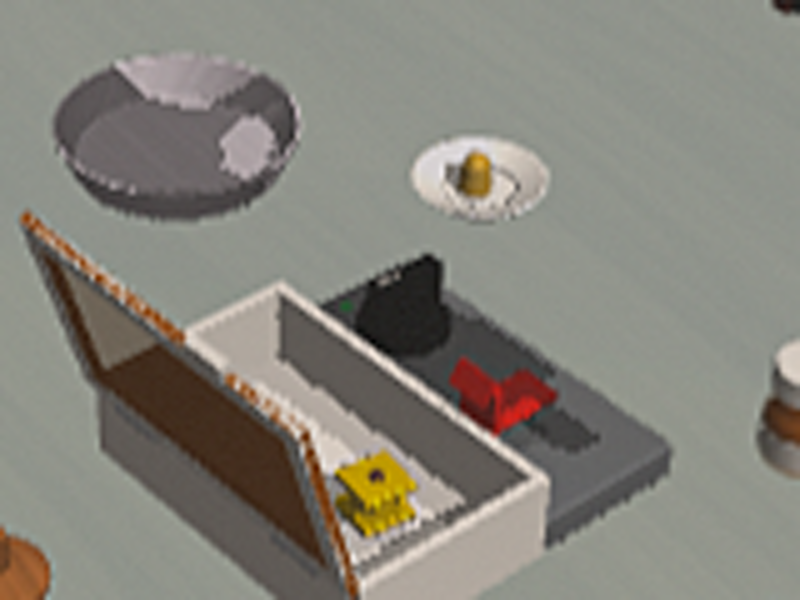

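The lid stands fully open. One yellow spool sits inside the box at top crop (307,503), and the bowl is empty. Next I'll measure the spool, pick it and place it in the bowl.

```bash
cat >> h.py <<'E'
def blobs(d,col,a=15):
    hsv=cv2.cvtColor(d["frame"],cv2.COLOR_RGB2HSV)
    lo,hi=dict(blue=((105,120,40),(130,255,255)),yellow=((24,150,60),(34,255,255)))[col]
    m=cv2.inRange(hsv,lo,hi); n,l,s,c=cv2.connectedComponentsWithStats(m); o=[]
    for i in range(1,n):
        if s[i,4]>a and 100<c[i][0]<420 and 120<c[i][1]<330:
            o.append((c[i],int(s[i,4]),l==i))
    return o
def W2C(case,w):
    x,y,a=case; c,s=np.cos(a),np.sin(a); d=np.asarray(w)[:2]-[x,y]; return np.array([c*d[0]+s*d[1],-s*d[0]+c*d[1]])
E
python3 - <<'E'
from h import *; import json
q=json.load(open("m.json"))["case"]
d=r.snapshot("top"); 
for c,a,m in blobs(d,"yellow"):
    w=px2w(d,c,.029)[0]; print("top",c,a,w,W2C(q,w))
d2=r.snapshot("scene"); 
hsv=cv2.cvtColor(d2["frame"],cv2.COLOR_RGB2HSV)
for c,a,m in blobs(d2,"yellow"): print("scene",c,a,px2w(d2,c,.018)[0],W2C(q,px2w(d2,c,.018)[0]))
cv2.imwrite("pics/cmp.png",np.vstack([cv2.resize(d["frame"][180:225,235:325,::-1],None,fx=8,fy=6,interpolation=2),cv2.resize(d["frame"][180:275,140:220,::-1],None,fx=5,fy=3.2,interpolation=2)[:, :400].repeat(1,1) if 0 else np.zeros((1,720,3),np.uint8), cv2.resize(d["frame"][195:260,145:215,::-1],(720,320),interpolation=2)]))
E
```

```text
top [265.38947368 211.35789474] 95 [0.57774736 0.04076773 0.029     ] [-0.01309411  0.02915383]
scene [305.37692308 228.09230769] 130 [0.57549441 0.04156861 0.018     ] [-0.01525419  0.03017915]
```

View pics/cmp.png

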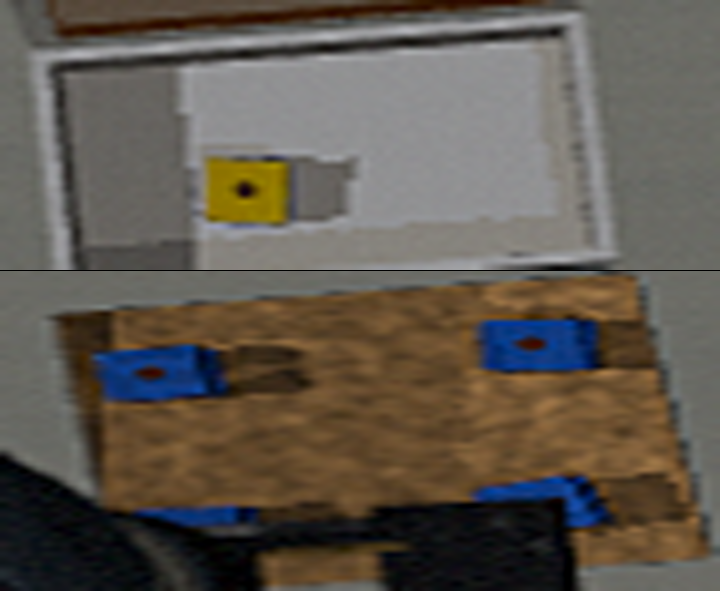

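```bash
cat >> h.py <<'E'
H=.12
def pick(x,y,z,yaw,squeeze=20):
    r.let_go(); tip(x,y,H,yaw,False); tip(x,y,z+.02,yaw,speed=.25); tip(x,y,z,yaw,speed=.08)
    r.grab(squeeze); tip(x,y,H,yaw,speed=.25); s=r.sense(); print("picked",s["opening"].round(4),s["gripper_force"],s["contact_force"].round(1),round(s["clock"],1)); return s["opening"]
def place(x,y,z,yaw,yaw_hold=None):
    r.reach([x,y,H+.182],[180,0,yaw]); o=r.sense()["opening"]; tip(x,y,z,yaw,speed=.15); o2=r.sense()["opening"]
    r.let_go(); tip(x,y,H,yaw,speed=.25); s=r.sense(); print("placed",o.round(4),o2.round(4),s["contact_force"].round(1),round(s["clock"],1))
E
python3 - <<'E'
from h import *; import json
m=json.load(open("m.json")); b=m["bowl"]
pick(.5765,.039,.010,-2); place(b[0],b[1],.018,-2)
tip(.42,-.1,.2,-2,False)
for n in("top","scene"):
    d=r.snapshot(n); print(n,[(c.round(1),a,px2w(d,c,.016)[0].round(3)) for c,a,_ in blobs(d,"yellow")])
    if n=="top":
        for c,a,k in blobs(d,"blue"):
            print("blue",c.round(1),a,px2w(d,c,.026)[0].round(4))
d=snap("top","mat2.png",(145,190,220,265),8)
E
```

```text
Traceback (most recent call last):
  File "h.py", line 37, in pick
    r.grab(squeeze); tip(x,y,H,yaw,speed=.25); s=r.sense(); print("picked",s["opening"].round(4),s["gripper_force"],s["contact_force"].round(1),round(s["clock"],1)); return s["opening"]
                                                                           ^^^^^^^^^^^^^^^^^^
AttributeError: 'float' object has no attribute 'round'
```

```bash
sed -i 's/s\["opening"\]\.round(4)/round(s["opening"],4)/; s/o\.round(4),o2\.round(4)/round(o,4),round(o2,4)/' h.py
python3 - <<'E'
from h import *; import json
m=json.load(open("m.json")); b=m["bowl"]
print(r.sense()["opening"],r.sense()["tcp_pos"])
place(b[0],b[1],.018,-2)
tip(.42,-.1,.2,-2,False)
for n in("top","scene"):
    d=r.snapshot(n); print(n,[(c.round(1),a,px2w(d,c,.016)[0].round(3)) for c,a,_ in blobs(d,"yellow")])
    if n=="top":
        for c,a,k in blobs(d,"blue"):
            print("blue",c.round(1),a,px2w(d,c,.026)[0].round(4))
d=snap("top","mat2.png",(145,190,220,265),8)
E
```

```text
0.029881529731022295 [0.57634286 0.03898148 0.30085086]
placed 0.0298 0.0301 [ 1.  -0.1 -0.8] 17.4
top [(array([375.1, 240. ]), 91, array([ 0.495, -0.282,  0.016]))]
blue [197.1 209.5] 103 [0.5828 0.2425 0.026 ]
blue [160.  215.4] 107 [0.5652 0.3535 0.026 ]
blue [197.1 242.4] 106 [0.4862 0.2405 0.026 ]
blue [163.4 247.4] 102 [0.4707 0.3409 0.026 ]
scene [(array([263.5, 156.4]), 85, array([ 0.493, -0.281,  0.016]))]
```

View pics/mat2.png

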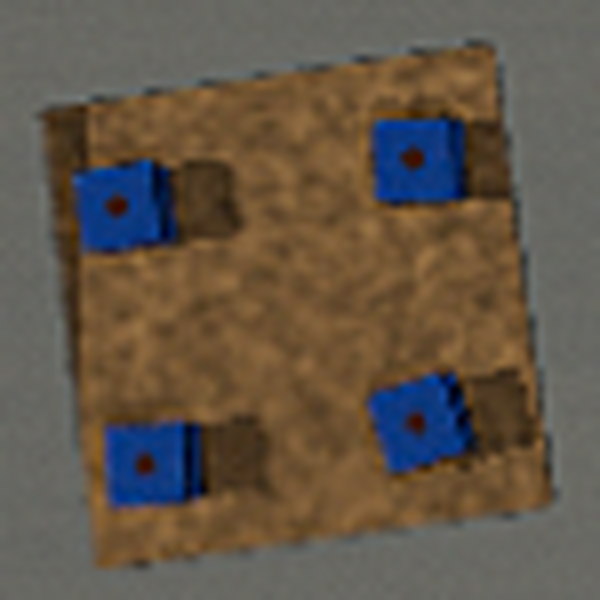

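The yellow spool is in the bowl. The blue holes are at mat-crop (117,206), (413,158), (145,465) and (416,422), with yaws of about 9, 1, 0 and 15°.

```bash
cat > run.py <<'E'
from h import *; import json,sys
m=json.load(open("m.json")); q=m["case"]; yc=np.degrees(q[2])
B=[((416,422),15),((413,158),1),((145,465),0),((117,206),9)]
S=[(.025,-.033),(.025,.033),(-.027,-.033),(-.027,.033)]
C0=[(197.1,242.4),(197.1,209.5),(163.4,247.4),(160,215.4)]
for i in map(int,sys.argv[1:]):
    d=r.snapshot("top"); bl=[c for c,a,_ in blobs(d,"blue",50)]
    c=min(bl,key=lambda c:np.hypot(*(c-C0[i]))); dd=np.hypot(*(c-C0[i])); print(i,"shift px",dd.round(2))
    if dd>1.2: print("MOVED",bl); break
    h=np.array(B[i][0])/8+[145,190]-.4
    x,y,_=px2w(d,[h],.028)[0]; print(x.round(4),y.round(4))
    o=pick(x,y,.008,B[i][1])
    if o<.025: print("MISSED"); break
    X,Y,_=C2W(q,[*S[i],0])[0]; place(X,Y,.0125,yc)
E
python3 run.py 0 1; python3 - <<'E'
from h import *
tip(.45,.1,.2,5.8,False); snap("scene","s2.png",(270,170,450,320),4.4)
E
```

```text
0 shift px 0.04
0.4864 0.2416
picked 0.0303 19.77183759212494 [-0.4  1.5 -0.6] 22.5
placed 0.03 0.03 [ 0.1 -0.5 -0.9] 26.1
1 shift px 0.06
0.5832 0.2446
picked 0.0299 19.991357624530792 [-0.6  0.9 -1.2] 29.8
placed 0.0298 0.0302 [0.7 0.6 0.8] 33.1
```

View pics/s2.png

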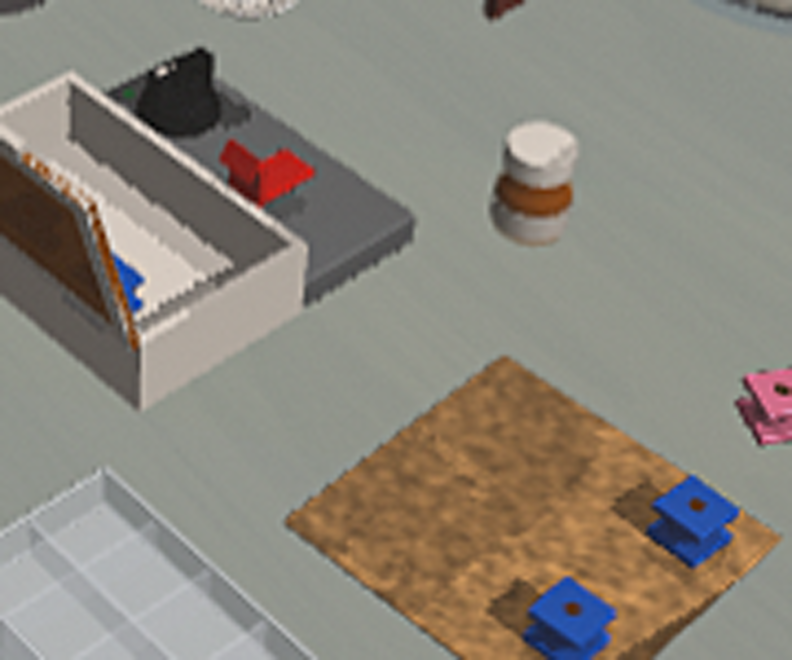

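The scene crop shows one blue spool in the box at (125,280), partly behind the lid. The other two are undisturbed on the mat at (697,505) and (573,608). I'll go on with those.

```bash
python3 run.py 2 3; python3 - <<'E'
from h import *
tip(.42,.2,.2,5.8,False); r.wait(.3); snap("top","top3.png",(140,150,340,290),4)
E
```

```text
2 shift px 0.03
0.4698 0.3423
picked 0.0307 19.562639594078064 [ 0.2 -1.1 -1. ] 37.6
placed 0.0303 0.03 [-0.3 -0.4 -1.1] 41.5
3 shift px 0.05
0.565 0.3552
picked 0.0299 19.999882578849792 [-0.9  1.  -1.2] 45.6
placed 0.0297 0.0295 [ 0.2 -0.  -0.2] 49.2
```

View pics/top3.png

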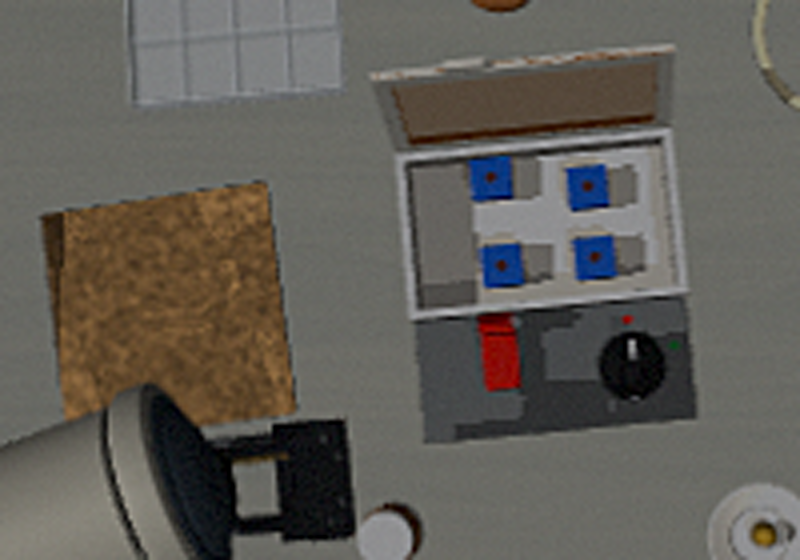

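All four blue spools stand in the box at top crop (490,178), (587,186), (502,265) and (595,257), and the mat is empty. Next I'll close the lid by pushing it over from behind and pressing its front edge.

```bash
cat > lid.py <<'E'
from h import *; import json
m=json.load(open("m.json")); q=m["case"]; yc=np.degrees(q[2])
def ct(x,z,speed=.1,line=True,y=0.):
    X,Y,_=C2W(q,[x,y,0])[0]; tip(X,Y,z,yc,line,speed)
    s=r.sense(); print(round(x,3),round(z,3),(s["tcp_pos"][2]-.182).round(4),s["contact_force"].round(1))
    return s["contact_force"]
if __name__=="__main__":
    r.grab(10)
    s=r.sense()["tcp_pos"]; tip(s[0],s[1],.27,yc,speed=.25)
    ct(.13,.27,line=False)
    ct(.13,.155,.2); ct(.076,.155,.1)
    s=.108
    for th in np.radians([80,70,60,50,40,30,20,12,6]):
        ct(.06-s*np.cos(th)+.006*np.sin(th)+.010,.05+s*np.sin(th)+.006*np.cos(th),.1)
    ct(-.043,.062,.05)
    for z in (.058,.056,.054,.052,.050,.048):
        if ct(-.043,z,.02)[2]>30: break
    ct(-.043,.15,.2); print(r.sense()["clock"])
    tip(.42,.2,.25,yc,False); snap("scene","s4.png",(230,130,390,250),5)
E
python3 lid.py
```

```text
0.13 0.27 0.2706 [-0.1  0.7  0.5]
0.13 0.155 0.1573 [1.2 0.3 0.9]
0.076 0.155 0.1562 [0.4 0.5 0.3]
0.057 0.157 0.1576 [ 0.9 -0.3 -0.3]
0.039 0.154 0.1534 [0.7 0.5 0.4]
0.021 0.147 0.1466 [1.3 0.3 1.1]
0.005 0.137 0.1367 [-0.2  0.1 -0.2]
-0.009 0.124 0.1242 [ 0.5 -0.3  0.9]
-0.021 0.109 0.1093 [0.7 0.2 0.7]
-0.029 0.093 0.0927 [ 0.2 -0.5  1.2]
-0.034 0.078 0.0781 [-0.8 -0.1  1.2]
-0.037 0.067 0.0674 [ 1.3 -0.6  1.7]
-0.043 0.062 0.0645 [5.2 0.7 5.4]
-0.043 0.058 0.0578 [-0.2 -0.8  0.4]
-0.043 0.056 0.0558 [-1.5 -0.8  2.3]
-0.043 0.054 0.0545 [-4.  -0.4  6.1]
-0.043 0.052 0.0533 [-5.9 -0.1 10.6]
-0.043 0.05 0.052 [-7.9  0.2 13.1]
-0.043 0.048 0.0508 [-9.2 -0.2 17.3]
-0.043 0.15 0.1482 [0.9 0.3 0.1]
60.5083
```

View pics/s4.png

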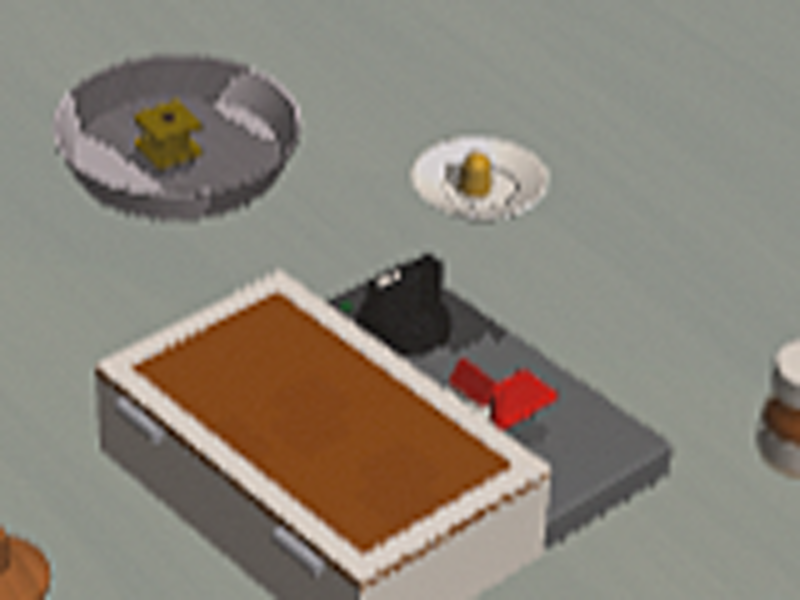

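The lid lies flat and stays shut, with the white tongue under the hook at (480,408). The yellow spool is in the bowl at (168,135). Next I'll check numerically that the lid's image matches the start, then turn the knob.

```bash
cat > knob.py <<'E'
from h import *; import json
m=json.load(open("m.json")); q=m["case"]
a=cv2.cvtColor(cv2.resize(cv2.imread("pics/scene0.png"),(560,420),interpolation=cv2.INTER_AREA),cv2.COLOR_BGR2GRAY)
d=r.snapshot("scene"); b=cv2.cvtColor(d["frame"],cv2.COLOR_RGB2GRAY)
c=slice(180,250),slice(245,345)
print("lid shift px",cv2.phaseCorrelate(np.float32(a[c]),np.float32(b[c])))
for th in(0,.03,.06): # expected image shift of front edge
    print(th,w2px(d,C2W(q,[.06-.12*np.cos(th)+.006*np.sin(th),-.1,.056+.12*np.sin(th)])).round(1).tolist())
kx,ky,_=m["knob"]
r.let_go(); tip(kx,ky,.13,182,False); tip(kx,ky,.06,182); tip(kx,ky,.039,182,speed=.04)
s=r.sense(); print(s["joints"].round(0),s["contact_force"].round(1)); r.grab(25); s=r.sense(); print("open",s["opening"],s["contact_force"].round(1))
for y in range(176,113,-6):
    r.reach([kx,ky,.039+.182],[180,0,y]); s=r.sense(); print(y,s["contact_force"].round(1),s["torque"].round(2),round(s["opening"],4))
r.wait(.2); r.let_go(); tip(kx,ky,.13,y); tip(.42,.2,.25,90,False); r.wait(.3)
snap("top","k.png",(235,195,325,265),8); print(r.sense()["clock"])
E
python3 knob.py
```

```text
lid shift px ((-0.13364539759346883, -0.12593935598616213), 0.9766061145729489)
0 [[285.3, 184.0]]
0.03 [[285.2, 182.9]]
0.06 [[285.1, 181.8]]
[ -10.   -9.  103.   -0.   86. -102.] [ 0.1 -0.7  0.1]
open 0.012872095654607932 [ 0.5  5.8 -0.3]
176 [0.4 4.5 0. ] [ 0.87 -0.09  0.  ] 0.0124
170 [0.9 6.2 1.2] [ 0.88 -0.14 -0.02] 0.013
164 [0.7 5.5 0.4] [ 0.9  -0.1  -0.01] 0.0129
158 [ 1.1  4.3 -2.2] [ 0.92 -0.13  0.05] 0.0132
152 [ 0.5  5.5 -0.8] [ 0.89 -0.12  0.03] 0.0126
146 [ 1.7  5.7 -0.4] [ 0.83 -0.11 -0.03] 0.0125
140 [ 1.   5.1 -0.1] [ 0.86 -0.11 -0.07] 0.0128
134 [ 1.4  4.4 -0.1] [ 0.86 -0.16 -0.02] 0.0128
128 [0.6 5.  0.7] [ 0.83 -0.11  0.  ] 0.013
122 [0.7 5.8 0.2] [ 0.82 -0.1  -0.02] 0.013
116 [0.1 5.1 0.1] [ 0.85 -0.04  0.03] 0.0129
74.825
```

View pics/k.png

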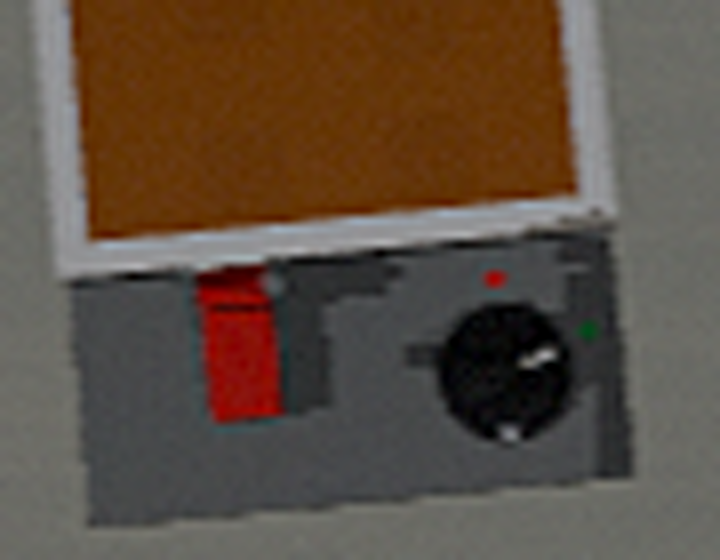

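The white line at (541,355) now points to the green dot at (588,330), so the knob is on. The lid image matches the latched start view to 0.13 px.

```bash
python3 -c "
from h import *
print(r.hand_in())"
```

```text
the job is handed in; nothing more can be done
None
```

The job is handed in at about 75 s on the robot's clock: the one yellow spool is in the bowl, all four blue spools are in the box, the lid was latched shut, and then the knob was turned on; the hand-in call returned no verdict.

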